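# Chase the thread of a drill-rod coupling on the bench hand tapper

### The arm

A 6-joint arm with a two-finger parallel gripper is mounted at the origin on the work surface. World frame = base frame: x ahead of the robot, y to its left, z up, the work surface at z = 0. Lengths are in mm, angles in rad, forces in N, time in s.
With the tool pointing down it reaches from about 350 to 950 mm from the base axis. Payload 17.4 kg.
Tool frame: the origin (TCP) lies midway between the tips of the shut fingers; the grasp point (between the pads) lies 19 mm behind it; z points along the fingers, y is the line along which they close (so a half turn about z gives the same grasp; the last joint's range is limited). The gripper opens to 93 mm and grips with 3 to 60 N. Pads are 15 mm wide; open, the fingers measure 128 mm over their backs; the gripper's body (75 mm by 188 mm) begins 65 mm behind the grasp point.
Start: joints at [-1.23, 0.116, 1.442, -0, 1.584, -0.038], TCP at [249.61, -627.158, 218.646] pointing down, gripper open.
Joint ranges: [-2.83, 2.83], [-0.83, 2.19], [0.07, 2.5], [-1.14, 4.28], [0.01, 3], [-2.97, 2.97]. Speed limits (rad/s): [1.89, 1.89, 2.22, 3.14, 3.14, 3.14].

### API

Orientations are given as a rotation vector (axis times angle).
In Python, from plant import arm gives the robot as it stands. The module is installed in compiled form; this text tells all that it offers.
- The arm moves only by the shell command python3 -m handwheel 'ROWS' [FORCE]. ROWS is JSON, a list of rows, each a list of 7 numbers: the shift along the tool's x, y, z in cm, then the turn, a rotation vector about the tool's x, y, z in degrees, then the opening, from -1 (shut) to 1 (fully open). A call has 1 to 20 rows; each row shifts and turns the commanded pose from where the row before left it, along the tool's axes as they then stand; what a row does not reach is not made up. A row lasts 1/10 s, in which the tool goes at most 50 mm and 8.59 degrees, less where a joint would pass 70% of its speed; a pose out of reach is approached as far as the arm can. A call with a gripper value outside its range is refused whole. The fingers move at their own pace and stop on an object; FORCE is the grip in N (left out, the last holds). Time passes only in rows, so rows that do not move let the fingers close. It gives the time, the measured TCP pose, the force, the opening and the grip force at its end, in the units of the state.
- arm.state(): the state, without advancing time (a new reading comes with each control period).
- arm.read_camera(name): name is "side" or "top"; returns the picture (384x512x3 uint8, red, green, blue); there is no depth.
- arm.calibration(name): a dict with "fov_y" (degrees; the focal length in pixels is half the picture's height over the tangent of half this angle, whatever the lens; pixels are square), "cx", "cy" (the principal point, pixels), "rvec" (rotation vector, rad) and "tvec" (3), from world to camera coordinates, as OpenCV has them. Camera axes: x right, y down, z forward; pixel columns grow to the right and rows downward; lengths in mm; the calibration is good to about 2 mm. A picture is of the moment at which its call begins. calibration takes no time and is no camera call.
- arm.finish_job(): hands the job in; it is judged then, once.
The state is a dict: "time_s": time; "joint_pos": joint angles; "qvel": joint speeds; "effort": joint torques, N m; "ee_pos": TCP position; "eef_rot": TCP orientation; "ft_force": force on the tool from outside, world axes, zero at the start; "torque": the same for the moment, N m; "width": finger opening in mm; "grasp_force": force on a finger pad.
Only numpy, scipy, OpenCV 4.12 (cv2) and the standard library are available. Lean on these libraries where they do the work, as an engineer would, in place of code of your own. Each camera call takes 0.05 s, during which the arm holds its last target. There are 200 camera calls.

### The job

Swing the hand tapper's clamp lever fully closed, then turn the sprung crank to run the tap down the coupling's thread: about half a turn forward (clockwise from above), a quarter turn back, the same again, and then forward until you feel the tap bottom in the hole and it is fully home. Never wind the crank's spring as far as its overload marks in either direction. Let go with the tap left home and the clamp closed, and leave the loose parts beside the tapper where they stand.

Things in the scene. Friction and masses are not known exactly. Their poses are not given: they have to be found in the camera images.
- tapper: Grey bench hand tapper fixed to the table: base plate 250 x 250 x 16 mm, column, head (top at 181 mm) and, under the head, a steel coupling 50 mm across in a small vice. Origin: on the vertical spindle axis at table height, z up. In its frame the column stands at x = +95 mm and the clamp lever is on the +y side.
- quill_top (a point): Point on the spindle axis, about 174 mm above the table, that sinks with the tap: 6 mm per full turn forward (right-hand thread). How far the hole goes on from here is not marked and differs from time to time: 5.0 to 7.0 rad of tap turning remain at the start, so the bottom must be felt.
- crank (a joint): Wind-up of the spring between crank and tap, rad: 0 relaxed, + when the crank leads the tap forward (clockwise from above). 5 N m/rad (0.1 rad = 8.3 N at the knob). The tap turns stiffly, 0.5 N m either way (0.1 rad, 8 N); at the bottom it stops dead. Overload marks (pegs on the aluminium sector under the crank) at +0.25 and -0.25 rad (21 N). Tap turn = crank turn - wind-up.
- knob_grip (a point): Centre of the black upright knob at the crank's end: 25 mm across, 44 mm tall (this point half way up, about 0.22 m above the table), free to spin on its pin, so the hand need not turn with it. It runs on a circle of 60 mm radius about the spindle axis and sinks with the tap. The crank's arm lies just under the knob. At the start the crank points away from the clamp lever.
- clamp (a joint): Angle of the clamp's cam lever, rad: 0 fully open (lever along the tapper's +y), growing anticlockwise from above to a firm stop at 1.4, fully closed (lever towards the tapper's -x). It is stiff (about 4 N at its knob) and stays where it is left.
- clamp_grip (a point): Centre of the black upright knob on the clamp lever: 25 mm across, 44 mm tall (this point is half way up, about 81 mm above the table), free to spin on its pin. It runs on a circle of 80 mm radius about the lever's pivot, which lies at x = +30 mm, y = +105 mm in the tapper's frame; the lever's arm lies just below the knob.
- spare_coupling: Loose steel coupling, a ring 50 mm across and 50 mm tall, standing on the table beside the tapper; origin at its underside. To be left alone.
- core_stub: Loose upright piece of drill core, 48 mm across and 55 mm tall, standing on the table beside the tapper; origin at its underside. To be left alone.

How it is judged (in metres and radians):
On the way, in this order (a step that is already met when the one before it is completed fails the run):
1. the clamp lever is fully closed (value of joint clamp above 1.3 rad), for 0.1 s.
2. the tap has gone about half a turn forward from its start (at least 2.7 rad) (distance of quill_top from where it was at the start of the episode above 0.00258 m), for 0.05 s.
3. then about a quarter turn back (to 2.1 rad past its start, or less) (distance of quill_top from where it was at the start of the episode below 0.00201 m), for 0.05 s.
4. then about half a turn forward again (to at least 3.95 rad past its start) (distance of quill_top from where it was at the start of the episode above 0.00377 m), for 0.05 s.
5. then about a quarter turn back again (to 3.6 rad past its start, or less) (distance of quill_top from where it was at the start of the episode below 0.00344 m), for 0.05 s.
At the end, for the whole second after the job is handed in: The tap is home (within 0.15 mm of sink, or 0.157 rad, of the bottom of the hole), the clamp lever is closed (past 1.3 rad), the crank's spring is no longer wound up (within 0.12 rad), and the spare coupling and the core stub are within 30 mm of where they stood (z of quill_top in the frame of tapper below 0.16847 m and value of joint clamp above 1.3 rad and value of joint crank between -0.12 and 0.12 rad and distance of each of spare_coupling, core_stub from where it was at the start of the episode below 0.03 m); the robot touches nothing.
It fails at once if the crank's spring is wound to an overload mark, forward or backward (0.25 rad) (value of joint crank above 0.25 rad or value of joint crank below -0.25 rad).
It fails at once if a loose part beside the tapper is moved by more than 30 mm (distance of any of spare_coupling, core_stub from where it was at the start of the episode above 0.03 m).
It also fails if it takes over 72 s, if anything falls off the work surface, if the arm or the gripper's body presses on something with over 40 N, if the wrist force passes 120 N, or if a joint passes its speed limit or range.

## Working session

There is one attempt and no reset: what is moved stays moved. The work goes in short steps, Python scripts to look and compute and a shell command to move; the robot and the scene stay as the last step left them, time stands still between calls to the robot, and variables do not carry over. Pictures are saved under pics/ and viewed, at most 10 in all, crops included, and the job is handed in when it is done.

```bash
mkdir -p pics; python3 - <<'E'
from plant import arm
import cv2
for n in("top","side"):
    im=arm.read_camera(n); cv2.imwrite(f"pics/{n}0.png",im[:,:,::-1]); print(arm.calibration(n))
s=arm.state(); print(s)
E
```

```text
{'fov_y': 46.95114025498711, 'cx': 255.36387023578135, 'cy': 191.9397765524401, 'rvec': array([ 2.14676857, -2.19736697,  0.14547492]), 'tvec': array([  13.14007753,  611.95634726, 1055.85577774])}
{'fov_y': 45.05733558718613, 'cx': 259.15731490251324, 'cy': 195.7918109457352, 'rvec': array([ 0.15665683, -2.66243613,  1.56751081]), 'tvec': array([ 603.73116755,  165.00691153, 1127.85922342])}
{'time_s': 0.1, 'joint_pos': array([-1.22981958e+00,  1.16419099e-01,  1.44220414e+00,  1.59009219e-05,
        1.58400358e+00, -3.78019774e-02]), 'qvel': array([-0.00062434, -0.00215822, -0.00340769, -0.00022866,  0.00044762,
       -0.00050115]), 'effort': array([ 1.57570590e-03, -7.22893667e+01, -6.23862576e+01,  7.81874894e-02,
        2.28238228e-02, -2.63567966e-05]), 'ee_pos': array([ 249.53740044, -626.97810644,  217.98823932]), 'eef_rot': array([-3.08441257e+00, -5.91241151e-01,  2.20544649e-04]), 'ft_force': array([ 0.14442807, -0.01910461, -0.08677472]), 'torque': array([ 0.05148105,  0.06520018, -0.05807179]), 'grasp_force': 0.0, 'width': 92.92312975730015}
```

View pics/top0.png

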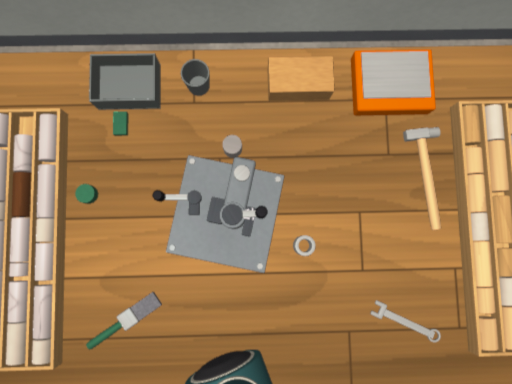

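View pics/side0.png

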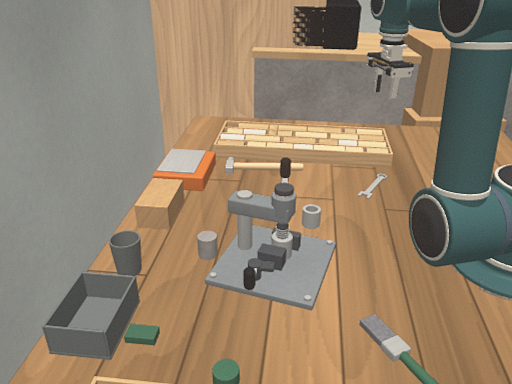

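The top view shows the tapper's bolts at about (192,160), (278,179), (261,267) and (172,248). The clamp knob is at (158,196), the crank knob at (262,212), the coupling at (305,245) and the core stub at (232,144). The side view shows the crank knob at (286,167) and the clamp knob at (250,277).

```bash
cat > h.py <<'E'
import numpy as np,cv2
from plant import arm
from scipy.spatial.transform import Rotation as R
def ray(n,u,v):
    c=arm.calibration(n); f=192/np.tan(np.radians(c['fov_y']/2)); M=R.from_rotvec(c['rvec']).as_matrix()
    return -M.T@c['tvec'], M.T@np.array([(u-c['cx'])/f,(v-c['cy'])/f,1])
def onz(n,u,v,z):
    o,d=ray(n,u,v); return o+d*(z-o[2])/d[2]
def tri(a,b):
    A=[];y=[]
    for n,p in(("top",a),("side",b)):
        o,d=ray(n,*p); d=d/np.linalg.norm(d); P=np.eye(3)-np.outer(d,d); A.append(P);y.append(P@o)
    return np.linalg.lstsq(np.vstack(A),np.hstack(y),rcond=None)[0]
def blob(im,u,v,r,f):
    x0,y0=u-r,v-r; m=f(im[y0:v+r,x0:u+r].astype(int)).astype(np.uint8)
    k,l,s,c=cv2.connectedComponentsWithStats(m); i=1+np.argmax(s[1:,4]); return c[i]+[x0,y0],s[i,4],s[i,:4]+[x0,y0,0,0]
dark=lambda c:c.max(2)<50
light=lambda c:c.min(2)>165
E
python3 - <<'E'
from h import *
t=cv2.imread("pics/top0.png")[:,:,::-1]; s=cv2.imread("pics/side0.png")[:,:,::-1]
P=[]
for u,v in((192,160),(278,179),(261,267),(172,248)):
    b=blob(t,u,v,5,light); P.append(onz("top",*b[0],18)[:2]); print(b[0],b[1],P[-1])
P=np.array(P); c=P.mean(0); e=(P[0]+P[1]-P[2]-P[3]); yaw=np.arctan2(e[1],e[0]); f=(P[0]+P[3]-P[1]-P[2]);print("centre",c,"yaw",yaw,np.arctan2(-f[0],f[1]))
for nm,a,b,r in(("clamp",(158,196),(250,277),13),("crank",(262,212),(286,167),13)):
    A=blob(t,*a,r,dark);B=blob(s,*b,r,dark); w=tri(A[0],B[0]); print(nm,A,B,w)
    Ri=np.array([[np.cos(yaw),np.sin(yaw)],[-np.sin(yaw),np.cos(yaw)]]); print(Ri@(w[:2]-c))
cv2.imwrite("pics/c.png",np.hstack([cv2.resize(t[140:280,150:290,::-1],(396,396),interpolation=2),cv2.resize(s[150:310,190:350,::-1],(396,396),interpolation=2)]))
E
```

```text
[191.55555556 160.59259259] 27 [697.02917843 157.29598161]
[277.52173913 178.69565217] 23 [646.30217357 -58.0452349 ]
[259.55172414 265.68965517] 29 [431.31998454  -7.32800553]
[171.5    247.1875] 32 [481.77128407 208.24928315]
centre [564.10565515  75.04300608] yaw -0.2320541327250476 -0.23061942640425187
clamp (array([158.85526316, 195.44736842]), np.int32(76), array([154, 191,  11,  10])) (array([246.53125, 282.03125]), np.int32(32), array([244, 271,  10,  18])) [606.79663585 229.430046    68.5315083 ]
[  6.04121277 160.0668038 ]
crank (array([260.79591837, 211.82653061]), np.int32(98), array([256, 207,  11,  11])) (array([281. , 163.5]), np.int32(2), array([281, 163,   1,   2])) [554.48326313  -6.75094575 230.24715814]
[  9.44626043 -81.81448006]
```

View pics/c.png

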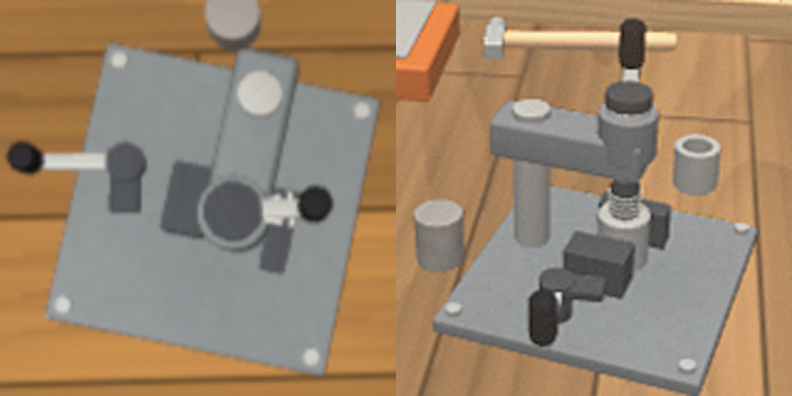

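```bash
python3 - <<'E'
from h import *
c=np.array([564.1,75.04]);yaw=-.2313
Ri=np.array([[np.cos(yaw),np.sin(yaw)],[-np.sin(yaw),np.cos(yaw)]])
print("cam",ray("top",0,0)[0],ray("side",0,0)[0])
for n,p,z in(("top",(158.86,195.45),95),("top",(260.8,211.8),236),("side",(286.5,167.5),222),("side",(250,278),81),("top",(232.5,215.5),185),("top",(242,173),181),("side",(284.5,189),188)):
    w=onz(n,*p,z)[:2]; print(n,p,w,Ri@(w-c))
T=lambda x,y:c+Ri.T@[x,y]
print("crank",T(0,-60),"clamp0",T(30,185),"pivot",T(30,105))
s=arm.state();print(R.from_rotvec(s['eef_rot']).as_matrix().round(3))
E
```

```text
cam [ 488.62345967   22.18119105 1118.14568166] [505.86281081 968.16758342 685.95872939]
top (158.86, 195.45) [602.01577287 224.08065749] [  2.73950369 153.76351498]
top (260.8, 211.8) [548.97367026  -6.68229377] [  4.01076821 -83.01357051]
side (286.5, 167.5) [546.42493115  -4.86974705] [  1.11439023 -81.83357421]
side (250, 278) [601.27036106 230.73829155] [  0.48772613 160.07297041]
top (232.5, 215.5) [546.02535965  51.57196537] [-12.21341331 -26.98654866]
top (242, 173) [636.91457195  29.67337953] [ 81.27544633 -27.46623318]
side (284.5, 189) [547.10285866  37.79566279] [ -8.00648669 -40.14896809]
crank [550.34541419  16.63784791] clamp0 [635.71104896 248.23600938] pivot [617.37160122 170.36647326]
[[ 0.929  0.37  -0.   ]
 [ 0.37  -0.929  0.001]
 [ 0.    -0.001 -1.   ]]
```

```bash
python3 - <<'E'
from h import *
for n,a,b in(("hub",(232,215),(283.7,188)),("col",(241.6,172.9),(244.5,193.2)),("pivot",(194.5,197.5),(255,263.5)),("crankknob",(260.8,211.8),(286.3,167.5)),("clampknob",(158.9,195.5),(249.5,278))): print(n,tri(a,b).round(1))
for z in (181,190,195): print(z,onz("top",232.3,214.8,z).round(1))
print(onz("top",194.5,197.5,70).round(1),onz("top",305,245,50).round(1),onz("top",232,144,55).round(1))
E
```

```text
hub [547.3  52.2 198.1]
col [639.8  30.7 166.6]
pivot [600.3 146.5  54. ]
crankknob [548.5  -7.2 221. ]
clampknob [603.3 227.3  78.1]
181 [547.8  52.1 181. ]
190 [547.2  51.8 190. ]
195 [546.9  51.6 195. ]
[598.  144.6  70. ] [ 479.3 -117.    50. ] [729.2  53.7  55. ]
```

```bash
python3 -m handwheel '[[0,0,-1,0,0,-8.54,0.2],[0,0,-1,0,0,-8.54,0.2],[0,0,-1,0,0,-8.54,0.2],[0,0,-1,0,0,-8.54,0.2],[0,0,-1,0,0,-8.54,0.2],[0,0,-1,0,0,-8.54,0.2],[0,0,-1,0,0,-8.54,0.2],[0,0,-1,0,0,-8.54,0.2],[0,0,0,0,0,0,0.2],[0,0,0,0,0,0,0.2]]' 40; python3 - <<'E'
from h import *
s=arm.state();print(R.from_rotvec(s['eef_rot']).as_matrix().round(4),s['ee_pos'],s['joint_pos'].round(2))
E
```

```text
time_s: 1.1
ee_pos: [249.6, -627.1, 298.1]
eef_rot: [-2.226, -2.216, -0.0]
ft_force: [0.4, 0.1, -0.8]
width: 55.7
grasp_force: 0.0
[[ 4.2e-03  1.0e+00 -2.0e-04]
 [ 1.0e+00 -4.2e-03  4.0e-04]
 [ 4.0e-04 -2.0e-04 -1.0e+00]] [ 249.62300987 -627.12897237  298.10213053] [-1.23  0.11  1.32 -0.    1.71 -1.23]
```

```bash
python3 -m handwheel '[[4.5,1.84,0,0,0,0,0.2],[4.5,1.84,0,0,0,0,0.2],[4.5,1.84,0,0,0,0,0.2],[4.5,1.84,0,0,0,0,0.2],[4.5,1.84,0,0,0,0,0.2],[4.5,1.84,0,0,0,0,0.2],[4.5,1.84,0,0,0,0,0.2],[4.5,1.84,0,0,0,0,0.2],[4.5,1.84,0,0,0,0,0.2],[4.5,1.84,0,0,0,0,0.2],[4.5,1.84,0,0,0,0,0.2],[4.5,1.84,0,0,0,0,0.2],[4.5,1.84,0,0,0,0,0.2],[4.5,1.84,0,0,0,0,0.2],[4.5,1.84,0,0,0,0,0.2],[4.5,1.84,0,0,0,0,0.2],[4.5,1.84,0,0,0,0,0.2],[4.5,1.84,0,0,0,0,0.2],[4.5,1.84,0,0,0,0,0.2]]'; python3 -m handwheel '[[0,0,0,0,0,0,0.2],[0,0,0,0,0,0,0.2]]'
```

```text
time_s: 3.0
ee_pos: [599.1, 230.1, 297.6]
eef_rot: [-2.226, -2.217, 0.001]
ft_force: [0.6, -1.0, -0.1]
width: 55.8
grasp_force: 0.0
time_s: 3.2
ee_pos: [598.7, 228.6, 297.1]
eef_rot: [-2.222, -2.219, 0.003]
ft_force: [-0.9, -0.7, -0.5]
width: 55.4
grasp_force: 0.0
```

```bash
python3 -m handwheel '[[-0.18,0.43,3,0,0,0,0.2],[0,0,3,0,0,0,0.2],[0,0,3,0,0,0,0.2],[0,0,3,0,0,0,0.2],[0,0,2,0,0,0,0.2],[0,0,1,0,0,0,0.2],[0,0,0,0,0,0,0.2]]'; python3 - <<'E'
from h import *
s=arm.read_camera("side");t=arm.read_camera("top")
cv2.imwrite("pics/d.png",np.hstack([cv2.resize(t[120:280,130:290,::-1],(396,396),interpolation=2),cv2.resize(s[150:310,190:350,::-1],(396,396),interpolation=2)]))
E
```

```text
time_s: 3.9
ee_pos: [602.7, 225.1, 147.8]
eef_rot: [-2.223, -2.219, 0.002]
ft_force: [-0.2, -0.4, 0.6]
width: 55.6
grasp_force: 0.0
```

View pics/d.png

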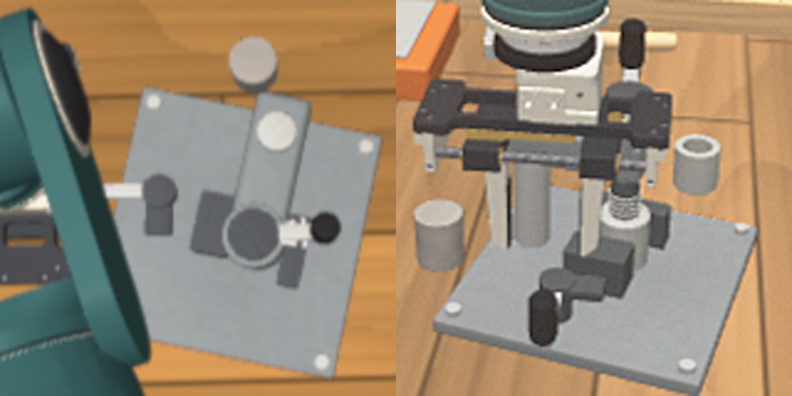

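The gripper sits above the clamp knob, with the fingertips at crop (505,245) and (592,250) and the knob at (543,317) between them. I'll descend and grip.

```bash
python3 -m handwheel '[[0.15,0,2,0,0,0,0.2],[0,0,2,0,0,0,0.2],[0,0,2,0,0,0,0.2],[0,0,1.4,0,0,0,0.2],[0,0,0.6,0,0,0,0.2],[0,0,0,0,0,0,0.2]]';python3 -m handwheel '[[0,0,0,0,0,0,-1],[0,0,0,0,0,0,-1],[0,0,0,0,0,0,-1],[0,0,0,0,0,0,-1],[0,0,0,0,0,0,-1]]' 30
```

```text
time_s: 4.6
ee_pos: [603.2, 227.6, 68.7]
eef_rot: [-2.221, -2.222, 0.0]
ft_force: [-0.5, 0.4, 0.4]
width: 56.0
grasp_force: 0.0
time_s: 5.1
ee_pos: [603.4, 227.7, 69.0]
eef_rot: [2.221, 2.222, 0.001]
ft_force: [0.7, 0.3, 2.1]
width: 24.3
grasp_force: 30.0
```

```bash
python3 - <<'E'
import numpy as np
th=1.536+np.arange(12)*.12
d=np.diff(np.c_[np.sin(th),np.cos(th)],axis=0)*8
print(d.round(2).tolist())
E
```

```text
[[-0.02, -0.96], [-0.14, -0.95], [-0.25, -0.93], [-0.36, -0.89], [-0.46, -0.84], [-0.56, -0.78], [-0.65, -0.71], [-0.73, -0.62], [-0.8, -0.53], [-0.86, -0.43], [-0.9, -0.33]]
```

```bash
python3 -m handwheel '[[-0.02,-0.96,0,0,0,0,-1],[-0.14,-0.95,0,0,0,0,-1],[-0.25,-0.93,0,0,0,0,-1],[-0.36,-0.89,0,0,0,0,-1],[-0.46,-0.84,0,0,0,0,-1]]';python3 -m handwheel '[[-0.56,-0.78,0,0,0,0,-1],[-0.65,-0.71,0,0,0,0,-1],[-0.73,-0.62,0,0,0,0,-1],[-0.8,-0.53,0,0,0,0,-1]]'
```

```text
time_s: 5.6
ee_pos: [557.4, 214.7, 69.0]
eef_rot: [2.22, 2.221, 0.001]
ft_force: [9.4, -6.5, -0.3]
width: 24.3
grasp_force: 30.0
time_s: 6.0
ee_pos: [531.7, 187.2, 69.1]
eef_rot: [2.219, 2.22, 0.003]
ft_force: [15.7, -4.3, -3.4]
width: 24.0
grasp_force: 30.0
```

```bash
python3 -m handwheel '[[-0.43,-0.22,0,0,0,0,-1],[-0.43,-0.21,0,0,0,0,-1],[0,0,0,0,0,0,-1]]';python3 -m handwheel '[[-0.3,-0.13,0,0,0,0,-1],[0,0,0,0,0,0,-1]]'
```

```text
time_s: 6.3
ee_pos: [527.7, 178.9, 69.1]
eef_rot: [2.22, 2.22, 0.005]
ft_force: [15.0, -1.6, -5.8]
width: 24.4
grasp_force: 30.0
time_s: 6.5
ee_pos: [527.3, 177.6, 69.3]
eef_rot: [2.22, 2.221, 0.011]
ft_force: [23.5, 13.1, -10.0]
width: 24.1
grasp_force: 30.0
```

```bash
python3 -m handwheel '[[0.1,0.05,0,0,0,0,0.2],[0,0,0,0,0,0,0.2],[0,0,0,0,0,0,0.2],[0,0,0,0,0,0,0.2],[0,0,-2,0,0,0,0.2],[0,0,-4,0,0,0,0.2],[0,0,-4,0,0,0,0.2],[0,0,-4,0,0,0,0.2],[0,0,-4,0,0,0,0.2],[0,0,-4,0,0,0,0.2],[0,0,-1,0,0,0,0.2],[0,0,0,0,0,0,0.2]]';python3 - <<'E'
from h import *
s=arm.read_camera("side")
cv2.imwrite("pics/e.png",cv2.resize(s[150:310,190:350,::-1],(500,500),interpolation=2))
E
```

```text
time_s: 7.7
ee_pos: [526.2, 177.4, 300.2]
eef_rot: [2.22, 2.221, 0.003]
ft_force: [1.0, -0.7, -0.7]
width: 55.7
grasp_force: 0.0
```

View pics/e.png

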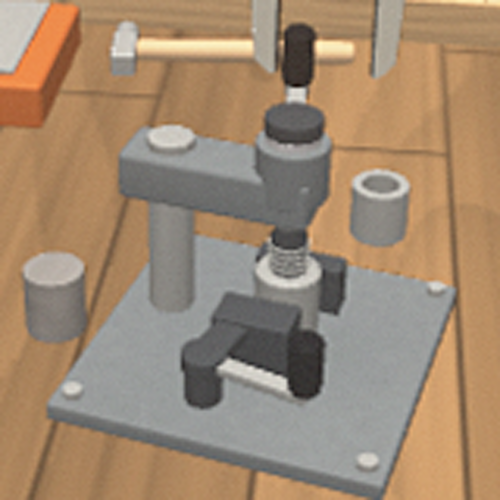

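The clamp lever lies along its stop, with its knob at crop (305,365). The crank knob is untouched at (298,55).

```bash
python3 -m handwheel '[[-3.69,0.45,0,0,0,0,0.2],[-3.69,0.45,0,0,0,0,0.2],[-3.69,0.45,0,0,0,0,0.2],[-3.69,0.45,0,0,0,0,0.2],[-3.69,0.45,0,0,0,0,0.2],[0,0,0,0,0,0,0.2],[0,0,0,0,0,0,0.2]]'
```

```text
time_s: 8.45
ee_pos: [548.2, -7.6, 296.7]
eef_rot: [-2.221, -2.219, 0.002]
ft_force: [0.2, 0.7, 0.2]
width: 56.2
grasp_force: 0.0
```

```bash
python3 -m handwheel '[[0,0,2,0,0,0,0.2],[0,0,2.5,0,0,0,0.2],[0,0,2.5,0,0,0,0.2],[0,0,1.5,0,0,0,0.2],[0,0,0.7,0,0,0,0.2],[0,0,0,0,0,0,0.2],[0,0,0,0,0,0,0.2]]'
```

```text
time_s: 9.15
ee_pos: [548.8, -6.9, 207.6]
eef_rot: [2.22, 2.222, 0.001]
ft_force: [-0.6, -0.3, -0.3]
width: 55.7
grasp_force: 0.0
```

```bash
python3 -m handwheel '[[0,0,0,0,0,0,-1],[0,0,0,0,0,0,-1],[0,0,0,0,0,0,-1],[0,0,0,0,0,0,-1],[0,0,0,0,0,0,-1],[0,0,0,0,0,0,-1]]' 40; python3 - <<'E'
import numpy as np
# clockwise from start world angle -88.7deg, step .1 ; tool x=+y, tool y=+x, z down
th=np.radians(-88.7)-np.arange(64)*.1
d=np.diff(np.c_[np.sin(th),np.cos(th)],axis=0)*6
for i in range(0,63,7): print(i,d[i:i+7].round(2).tolist())
E
```

```text
time_s: 9.75
ee_pos: [548.7, -7.2, 206.8]
eef_rot: [2.221, 2.222, 0.001]
ft_force: [1.0, 0.9, 1.3]
width: 24.1
grasp_force: 40.0
0 [[0.02, -0.6], [0.08, -0.59], [0.14, -0.58], [0.19, -0.57], [0.25, -0.55], [0.3, -0.52], [0.35, -0.49]]
7 [[0.4, -0.45], [0.44, -0.41], [0.48, -0.36], [0.51, -0.31], [0.54, -0.26], [0.56, -0.2], [0.58, -0.14]]
14 [[0.59, -0.09], [0.6, -0.03], [0.6, 0.03], [0.59, 0.09], [0.58, 0.15], [0.56, 0.21], [0.54, 0.26]]
21 [[0.51, 0.32], [0.48, 0.37], [0.44, 0.41], [0.39, 0.45], [0.35, 0.49], [0.3, 0.52], [0.24, 0.55]]
28 [[0.19, 0.57], [0.13, 0.59], [0.07, 0.6], [0.01, 0.6], [-0.05, 0.6], [-0.11, 0.59], [-0.17, 0.58]]
35 [[-0.23, 0.56], [-0.28, 0.53], [-0.33, 0.5], [-0.38, 0.46], [-0.42, 0.42], [-0.46, 0.38], [-0.5, 0.33]]
42 [[-0.53, 0.28], [-0.56, 0.23], [-0.58, 0.17], [-0.59, 0.11], [-0.6, 0.05], [-0.6, -0.01], [-0.6, -0.07]]
49 [[-0.59, -0.13], [-0.57, -0.19], [-0.55, -0.24], [-0.52, -0.3], [-0.49, -0.35], [-0.45, -0.39], [-0.41, -0.44]]
56 [[-0.37, -0.48], [-0.32, -0.51], [-0.26, -0.54], [-0.21, -0.56], [-0.15, -0.58], [-0.09, -0.59], [-0.03, -0.6]]
```

```bash
cat > r.py <<'E'
from h import *
s=arm.state(); p=s['ee_pos'][:2]-[547.2,51.9]; a=np.degrees(np.arctan2(p[1],p[0])); th=np.radians(a); f=s['ft_force']
tang=np.array([np.sin(th),-np.cos(th)]) # clockwise
print("t",round(s['time_s'],2),"r",np.hypot(*p).round(1),"crank",np.radians((-88.7-a)%360).round(3),"Fresist",(-f[:2]@tang).round(1),"Frad(out)",(f[:2]@p/np.hypot(*p)).round(1),"z",s['ee_pos'][2].round(1),"fz",f[2].round(1),"w",s['width'].round(1))
E
python3 r.py; python3 -m handwheel '[[0.02,-0.6,0.01,0,0,0,-1],[0.08,-0.59,0.01,0,0,0,-1],[0.14,-0.58,0.01,0,0,0,-1],[0.19,-0.57,0.01,0,0,0,-1]]' >/dev/null; python3 r.py;  python3 -m handwheel '[[0.25,-0.55,0.01,0,0,0,-1],[0.3,-0.52,0.01,0,0,0,-1],[0.35,-0.49,0.01,0,0,0,-1]]'>/dev/null; python3 r.py
```

```text
Traceback (most recent call last):
  File "r.py", line 4, in <module>
    print("t",round(s['time_s'],2),"r",np.hypot(*p).round(1),"crank",np.radians((-88.7-a)%360).round(3),"Fresist",(-f[:2]@tang).round(1),"Frad(out)",(f[:2]@p/np.hypot(*p)).round(1),"z",s['ee_pos'][2].round(1),"fz",f[2].round(1),"w",s['width'].round(1))
                                                                                                                                                                                                                                        ^^^^^^^^^^^^^^^^
AttributeError: 'float' object has no attribute 'round'
Traceback (most recent call last):
  File "r.py", line 4, in <module>
    print("t",round(s['time_s'],2),"r",np.hypot(*p).round(1),"crank",np.radians((-88.7-a)%360).round(3),"Fresist",(-f[:2]@tang).round(1),"Frad(out)",(f[:2]@p/np.hypot(*p)).round(1),"z",s['ee_pos'][2].round(1),"fz",f[2].round(1),"w",s['width'].round(1))
                                                                                                                                                                                                                                        ^^^^^^^^^^^^^^^^
AttributeError: 'float' object has no attribute 'round'
Traceback (most recent call last):
  File "r.py", line 4, in <module>
    print("t",round(s['time_s'],2),"r",np.hypot(*p).round(1),"crank",np.radians((-88.7-a)%360).round(3),"Fresist",(-f[:2]@tang).round(1),"Frad(out)",(f[:2]@p/np.hypot(*p)).round(1),"z",s['ee_pos'][2].round(1),"fz",f[2].round(1),"w",s['width'].round(1))
                                                                                                                                                                                                                                        ^^^^^^^^^^^^^^^^
AttributeError: 'float' object has no attribute 'round'
```

```bash
sed -i "s/s\['width'\].round(1)/s['width']/" r.py; python3 r.py;  python3 -m handwheel '[[0.4,-0.45,0.01,0,0,0,-1],[0.44,-0.41,0.01,0,0,0,-1],[0.48,-0.36,0.01,0,0,0,-1]]'>/dev/null; python3 r.py
```

```text
t 10.45 r 58.8 crank 0.706 Fresist 9.1 Frad(out) -9.5 z 206.2 fz -2.2 w 24.18757457434864
t 10.75 r 58.8 crank 1.009 Fresist 8.5 Frad(out) -14.2 z 206.0 fz -2.9 w 24.109267850032467
```

```bash
python3 -m handwheel '[[0.56,-0.23,0.01,0,0,0,-1],[0.54,-0.26,0.01,0,0,0,-1],[0.56,-0.2,0.01,0,0,0,-1],[0.58,-0.14,0.01,0,0,0,-1],[0.59,-0.09,0.01,0,0,0,-1]]'>/dev/null; python3 r.py;  python3 -m handwheel '[[0.6,-0.03,0.01,0,0,0,-1],[0.6,0.03,0.01,0,0,0,-1],[0.59,0.09,0.01,0,0,0,-1],[0.58,0.15,0.01,0,0,0,-1],[0.56,0.21,0.01,0,0,0,-1]]'>/dev/null; python3 r.py;  python3 -m handwheel '[[0.54,0.26,0.01,0,0,0,-1],[0.51,0.32,0.01,0,0,0,-1],[0.48,0.37,0.01,0,0,0,-1],[0.44,0.41,0.01,0,0,0,-1],[0.39,0.45,0.01,0,0,0,-1]]'>/dev/null; python3 r.py
```

```text
t 11.25 r 58.9 crank 1.511 Fresist 8.2 Frad(out) -8.5 z 205.4 fz 0.8 w 24.072008884813478
t 11.75 r 59.5 crank 2.01 Fresist 8.9 Frad(out) -7.5 z 204.9 fz 1.6 w 24.1610049425363
t 12.25 r 60.3 crank 2.508 Fresist 7.8 Frad(out) -5.2 z 204.3 fz 4.3 w 24.183687429366913
```

```bash
python3 -m handwheel '[[0.35,0.49,0.01,0,0,0,-1],[0.3,0.52,0.01,0,0,0,-1],[0.24,0.55,0.01,0,0,0,-1],[0.19,0.57,0.01,0,0,0,-1],[0.13,0.59,0.01,0,0,0,-1],[0,0,0,0,0,0,-1]]'>/dev/null; python3 r.py;  python3 -m handwheel '[[-0.13,-0.59,0,0,0,0,-1],[-0.19,-0.57,0,0,0,0,-1],[-0.24,-0.55,-0.01,0,0,0,-1],[-0.3,-0.52,-0.01,0,0,0,-1],[-0.35,-0.49,-0.01,0,0,0,-1],[-0.39,-0.45,-0.01,0,0,0,-1]]'>/dev/null; python3 r.py;  python3 -m handwheel '[[-0.44,-0.41,-0.01,0,0,0,-1],[-0.48,-0.37,-0.01,0,0,0,-1],[-0.51,-0.32,-0.01,0,0,0,-1],[-0.54,-0.26,-0.01,0,0,0,-1],[-0.56,-0.21,-0.01,0,0,0,-1],[-0.58,-0.15,-0.01,0,0,0,-1],[0,0,0,0,0,0,-1]]'>/dev/null; python3 r.py
```

```text
t 12.85 r 61.0 crank 3.004 Fresist 8.1 Frad(out) -4.2 z 203.8 fz 6.0 w 23.870816599393123
t 13.45 r 60.1 crank 2.428 Fresist -8.5 Frad(out) -8.3 z 204.4 fz -2.0 w 23.98113450872369
t 14.15 r 59.2 crank 1.829 Fresist -8.9 Frad(out) -7.9 z 205.0 fz -1.4 w 24.380424693298608
```

```bash
python3 -m handwheel '[[0.58,0.15,0,0,0,0,-1],[0.56,0.21,0,0,0,0,-1],[0.54,0.26,0.01,0,0,0,-1],[0.51,0.32,0.01,0,0,0,-1],[0.48,0.37,0.01,0,0,0,-1],[0.44,0.41,0.01,0,0,0,-1],[0.39,0.45,0.01,0,0,0,-1],[0.35,0.49,0.01,0,0,0,-1],[0.3,0.52,0.01,0,0,0,-1],[0.24,0.55,0.01,0,0,0,-1],[0.19,0.57,0.01,0,0,0,-1],[0.13,0.59,0.01,0,0,0,-1]]'>/dev/null; python3 r.py;  python3 -m handwheel '[[0.07,0.6,0.01,0,0,0,-1],[0.01,0.6,0.01,0,0,0,-1],[-0.05,0.6,0.01,0,0,0,-1],[-0.11,0.59,0.01,0,0,0,-1],[-0.17,0.58,0.01,0,0,0,-1],[-0.23,0.56,0.01,0,0,0,-1]]'>/dev/null; python3 r.py
```

```text
t 15.35 r 61.0 crank 2.999 Fresist 7.7 Frad(out) -4.7 z 203.8 fz 4.3 w 24.519434303442203
t 15.95 r 61.5 crank 3.586 Fresist 8.3 Frad(out) -1.9 z 203.4 fz 5.1 w 24.102525239118506
```

```bash
python3 -m handwheel '[[-0.28,0.53,0.01,0,0,0,-1],[-0.33,0.5,0.01,0,0,0,-1],[-0.38,0.46,0.01,0,0,0,-1],[-0.42,0.42,0.01,0,0,0,-1],[-0.46,0.38,0.01,0,0,0,-1],[-0.5,0.33,0.01,0,0,0,-1],[-0.26,0.15,0.01,0,0,0,-1],[0,0,0,0,0,0,-1]]'>/dev/null; python3 r.py
```

```text
t 16.75 r 61.5 crank 4.217 Fresist 8.1 Frad(out) 1.6 z 202.8 fz 5.5 w 24.35928679662134
```

```bash
python3 -m handwheel '[[0.26,-0.15,0,0,0,0,-1],[0.5,-0.33,0,0,0,0,-1],[0.46,-0.38,0,0,0,0,-1],[0.42,-0.42,-0.01,0,0,0,-1],[0.38,-0.46,-0.01,0,0,0,-1],[0.33,-0.5,-0.01,0,0,0,-1],[0.28,-0.53,-0.01,0,0,0,-1],[0.23,-0.56,-0.01,0,0,0,-1],[0.17,-0.58,-0.01,0,0,0,-1],[0.06,-0.3,0,0,0,0,-1],[0,0,0,0,0,0,-1]]'>/dev/null; python3 r.py
```

```text
t 17.85 r 61.3 crank 3.357 Fresist -7.5 Frad(out) -2.1 z 203.4 fz 2.7 w 24.284410644623826
```

```bash
python3 -m handwheel '[[-0.06,0.3,0,0,0,0,-1],[-0.17,0.58,0,0,0,0,-1],[-0.23,0.56,0.01,0,0,0,-1],[-0.28,0.53,0.01,0,0,0,-1],[-0.33,0.5,0.01,0,0,0,-1],[-0.38,0.46,0.01,0,0,0,-1],[-0.42,0.42,0.01,0,0,0,-1],[-0.46,0.38,0.01,0,0,0,-1],[-0.5,0.33,0.01,0,0,0,-1],[-0.53,0.28,0.01,0,0,0,-1],[-0.56,0.23,0.01,0,0,0,-1],[-0.58,0.17,0.01,0,0,0,-1]]'>/dev/null; python3 r.py;  python3 -m handwheel '[[-0.59,0.11,0.01,0,0,0,-1],[-0.6,0.05,0.01,0,0,0,-1],[-0.6,-0.01,0.01,0,0,0,-1],[-0.6,-0.07,0.01,0,0,0,-1],[0,0,0,0,0,0,-1]]'>/dev/null; python3 r.py
```

```text
t 19.05 r 61.5 crank 4.461 Fresist 8.4 Frad(out) 2.2 z 202.5 fz 6.1 w 24.284823345787466
t 19.55 r 61.0 crank 4.863 Fresist 7.6 Frad(out) 6.0 z 202.2 fz 5.2 w 23.86301085336482
```

```bash
echo "import sys; sys.exit(int(-f[:2]@tang>11.5))">>r.py; python3 - <<'E'
import numpy as np
th=np.radians(-88.7)-4.88-np.arange(30)*.08
d=np.diff(np.c_[np.sin(th),np.cos(th)],axis=0)*6
print(d.round(2).tolist())
E
```

```text
[[-0.47, -0.09], [-0.46, -0.13], [-0.45, -0.16], [-0.44, -0.2], [-0.42, -0.23], [-0.4, -0.26], [-0.38, -0.3], [-0.35, -0.33], [-0.33, -0.35], [-0.3, -0.38], [-0.27, -0.4], [-0.23, -0.42], [-0.2, -0.44], [-0.16, -0.45], [-0.13, -0.46], [-0.09, -0.47], [-0.05, -0.48], [-0.01, -0.48], [0.03, -0.48], [0.06, -0.48], [0.1, -0.47], [0.14, -0.46], [0.18, -0.45], [0.21, -0.43], [0.24, -0.41], [0.28, -0.39], [0.31, -0.37], [0.34, -0.34], [0.36, -0.32]]
```

```bash
H="python3 -m handwheel"; {
$H '[[-0.47,-0.09,0.01,0,0,0,-1],[0,0,0,0,0,0,-1]]' >/dev/null && python3 r.py &&
$H '[[-0.46,-0.13,0.01,0,0,0,-1],[0,0,0,0,0,0,-1]]' >/dev/null && python3 r.py &&
$H '[[-0.45,-0.16,0.01,0,0,0,-1],[0,0,0,0,0,0,-1]]' >/dev/null && python3 r.py &&
$H '[[-0.44,-0.2,0.01,0,0,0,-1],[0,0,0,0,0,0,-1]]' >/dev/null && python3 r.py &&
$H '[[-0.42,-0.23,0.01,0,0,0,-1],[0,0,0,0,0,0,-1]]' >/dev/null && python3 r.py &&
$H '[[-0.4,-0.26,0.01,0,0,0,-1],[0,0,0,0,0,0,-1]]' >/dev/null && python3 r.py; }
```

```text
t 19.75 r 61.0 crank 4.94 Fresist 7.7 Frad(out) 5.6 z 202.1 fz 5.6 w 23.87443606500911
t 19.95 r 60.8 crank 5.019 Fresist 7.9 Frad(out) 5.1 z 202.0 fz 5.3 w 24.278036677245396
t 20.15 r 60.8 crank 5.098 Fresist 7.4 Frad(out) 5.0 z 201.9 fz 5.4 w 24.16500502549146
t 20.35 r 60.7 crank 5.179 Fresist 7.5 Frad(out) 4.4 z 201.8 fz 5.1 w 24.241875687994842
t 20.55 r 60.6 crank 5.259 Fresist 7.1 Frad(out) 3.1 z 201.8 fz 5.1 w 24.22211716122722
t 20.75 r 60.5 crank 5.338 Fresist 7.7 Frad(out) 4.3 z 201.7 fz 5.3 w 24.215788457930557
```

```bash
H="python3 -m handwheel"; {
$H '[[-0.38,-0.3,0.01,0,0,0,-1],[0,0,0,0,0,0,-1]]' >/dev/null && python3 r.py &&
$H '[[-0.35,-0.33,0.01,0,0,0,-1],[0,0,0,0,0,0,-1]]' >/dev/null && python3 r.py &&
$H '[[-0.33,-0.35,0.01,0,0,0,-1],[0,0,0,0,0,0,-1]]' >/dev/null && python3 r.py &&
$H '[[-0.3,-0.38,0.01,0,0,0,-1],[0,0,0,0,0,0,-1]]' >/dev/null && python3 r.py &&
$H '[[-0.27,-0.4,0.01,0,0,0,-1],[0,0,0,0,0,0,-1]]' >/dev/null && python3 r.py &&
$H '[[-0.23,-0.42,0.01,0,0,0,-1],[0,0,0,0,0,0,-1]]' >/dev/null && python3 r.py &&
$H '[[-0.2,-0.44,0.01,0,0,0,-1],[0,0,0,0,0,0,-1]]' >/dev/null && python3 r.py &&
$H '[[-0.16,-0.45,0.01,0,0,0,-1],[0,0,0,0,0,0,-1]]' >/dev/null && python3 r.py; }
```

```text
t 20.95 r 60.4 crank 5.418 Fresist 8.9 Frad(out) 3.8 z 201.6 fz 6.0 w 24.254902469748966
t 21.15 r 60.3 crank 5.499 Fresist 8.2 Frad(out) 2.7 z 201.5 fz 5.7 w 24.127968601400234
t 21.35 r 60.2 crank 5.579 Fresist 7.8 Frad(out) 1.5 z 201.4 fz 5.2 w 24.198645907082515
t 21.55 r 60.1 crank 5.659 Fresist 8.7 Frad(out) 1.6 z 201.3 fz 5.6 w 24.34519994919157
t 21.75 r 60.0 crank 5.74 Fresist 6.7 Frad(out) 0.1 z 201.2 fz 4.9 w 23.95800703823721
t 21.95 r 59.8 crank 5.82 Fresist 8.2 Frad(out) -0.2 z 201.1 fz 5.5 w 24.235616338892
t 22.15 r 59.8 crank 5.901 Fresist 7.3 Frad(out) 0.4 z 201.0 fz 5.3 w 24.28061934556801
t 22.35 r 59.6 crank 5.98 Fresist 8.5 Frad(out) -1.1 z 201.0 fz 5.6 w 24.26782679744386
```

```bash
H="python3 -m handwheel"; {
$H '[[-0.13,-0.46,0.01,0,0,0,-1],[0,0,0,0,0,0,-1]]' >/dev/null && python3 r.py &&
$H '[[-0.09,-0.47,0.01,0,0,0,-1],[0,0,0,0,0,0,-1]]' >/dev/null && python3 r.py &&
$H '[[-0.05,-0.48,0.01,0,0,0,-1],[0,0,0,0,0,0,-1]]' >/dev/null && python3 r.py &&
$H '[[-0.01,-0.48,0.01,0,0,0,-1],[0,0,0,0,0,0,-1]]' >/dev/null && python3 r.py &&
$H '[[0.03,-0.48,0.01,0,0,0,-1],[0,0,0,0,0,0,-1]]' >/dev/null && python3 r.py &&
$H '[[0.06,-0.48,0.01,0,0,0,-1],[0,0,0,0,0,0,-1]]' >/dev/null && python3 r.py &&
$H '[[0.1,-0.47,0.01,0,0,0,-1],[0,0,0,0,0,0,-1]]' >/dev/null && python3 r.py &&
$H '[[0.14,-0.46,0.01,0,0,0,-1],[0,0,0,0,0,0,-1]]' >/dev/null && python3 r.py; }
```

```text
t 22.55 r 59.6 crank 6.06 Fresist 7.6 Frad(out) -1.2 z 200.9 fz 5.8 w 23.921109951365032
t 22.75 r 59.5 crank 6.14 Fresist 6.6 Frad(out) -2.7 z 200.8 fz 6.1 w 24.102400825279293
t 22.95 r 59.4 crank 6.221 Fresist 7.8 Frad(out) -2.4 z 200.7 fz 5.2 w 24.35541180307894
t 23.15 r 59.3 crank 0.016 Fresist 9.4 Frad(out) -3.4 z 200.7 fz 5.3 w 24.599399441613407
t 23.35 r 59.2 crank 0.088 Fresist 14.5 Frad(out) -3.4 z 200.7 fz 3.5 w 24.338677463828258
```

```bash
python3 -m handwheel '[[0.03,-0.18,0,0,0,0,-1],[0,0,0,0,0,0,-1]]' >/dev/null; python3 r.py; python3 -m handwheel '[[-0.06,0.5,0,0,0,0,-1],[-0.02,0.45,0,0,0,0,-1],[0,0.2,0,0,0,0,-1],[0,0,0,0,0,0,-1]]' >/dev/null; python3 r.py
```

```text
t 23.55 r 59.1 crank 0.113 Fresist 15.9 Frad(out) -2.7 z 200.7 fz 4.8 w 23.950544852613824
t 23.95 r 59.5 crank 6.219 Fresist 3.1 Frad(out) -3.9 z 200.5 fz 9.3 w 24.210210712358606
```

```bash
python3 -m handwheel '[[0,0.2,-0.05,0,0,0,-1],[0,0,0,0,0,0,-1]]' >/dev/null; python3 r.py; python3 -m handwheel '[[0,0,0,0,0,0,-0.6],[0,0,0,0,0,0,-0.2],[0,0,0,0,0,0,0.2],[0,0,0,0,0,0,0.2],[0,0,0,0,0,0,0.2],[0,0,-2,0,0,0,0.2],[0,0,-3,0,0,0,0.2],[0,0,-4,0,0,0,0.2],[0,0,-4,0,0,0,0.2],[-4,0,0,0,0,0,0.2],[-4,0,0,0,0,0,0.2],[-4,0,0,0,0,0,0.2],[-4,0,0,0,0,0,0.2],[-4,0,0,0,0,0,0.2],[0,0,0,0,0,0,0.2]]'; python3 - <<'E'
from h import *
s=arm.read_camera("side");t=arm.read_camera("top")
A=blob(t,261,212,14,dark); print(A,onz("top",*A[0],229))
cv2.imwrite("pics/f.png",np.hstack([cv2.resize(t[120:280,150:310,::-1],(396,396),interpolation=2),cv2.resize(s[150:310,190:350,::-1],(396,396),interpolation=2)]))
E
```

```text
t 24.15 r 59.5 crank 6.193 Fresist 0.5 Frad(out) -5.0 z 200.5 fz 7.0 w 24.4140300165594
time_s: 25.65
ee_pos: [553.3, -211.8, 329.3]
eef_rot: [-2.224, -2.217, 0.002]
ft_force: [-0.5, 0.5, -0.1]
width: 55.5
grasp_force: 0.0
(array([260.94339623, 210.32075472]), np.int32(53), array([256, 205,  10,  11])) [552.43062506  -7.27730987 229.        ]
```

View pics/f.png

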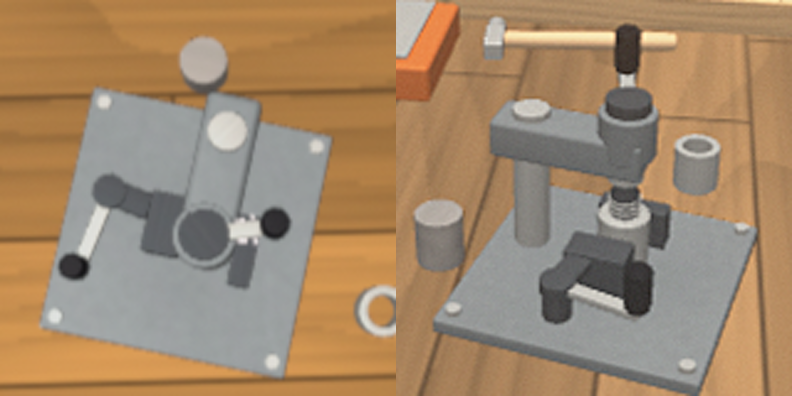

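The clamp is closed, with its knob at (74,266). The crank is relaxed with its knob at (275,223), the loose parts stand where they were, and the arm is clear.

```bash
python3 -c "
from plant import arm
print(arm.finish_job())"
```

```text
the job is handed in; nothing more can be done
None
```

The job is handed in (no verdict was returned): clamp closed to its stop, both forward/back tapping cycles done, tap felt to bottom at about 6.2 rad, spring peak about 0.2 rad by knob force, crank relaxed and released, loose parts untouched.

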